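Try a taper-shank drill chuck in the setting stand and wedge it free

ROBOT

A 7-joint arm with a two-finger parallel gripper is mounted at the origin on the work surface. World frame = base frame: x ahead of the robot, y to its left, z up, the work surface at z = 0. Lengths are in mm, angles in rad, forces in N, time in s.
With the tool pointing down it reaches from about 400 to 875 mm from the base axis. Payload 19.3 kg.
Tool frame: the origin (TCP) lies at the very end of the fingers, on their centre line; the grasp point (between the pads) lies 19 mm behind it (grip_point_offset is the z of the grasp point in the tool frame, in mm); z points along the fingers, x is the direction in which the jaws open and shut, and the axes are right-handed (so a half turn about z gives the same grasp; the last joint's range is limited). The gripper opens to 85 mm and grips with 20 to 120 N. Pads are 22 mm wide; open, the fingers measure 114 mm over their backs; the gripper's body (76 mm by 85 mm) begins 54 mm behind the grasp point. The pads swing forward as they close: fully open they stand 13 mm farther back than shut.
Start: joints at [-1.171, 0.521, -0.036, 1.599, 0.021, 1.021, -0.113], TCP at [282.959, 557.269, 231.291] pointing down, gripper open.
Joint ranges: [-2.91, 2.91], [-0.3, 2.13], [-1.5, 1.42], [0.17, 2.43], [-1.26, 4.41], [0.16, 1.93], [-2.52, 2.52]. Speed limits (rad/s): [1.89, 1.89, 2.39, 2.39, 3.01, 3.01, 3.01].

INTERFACE

Orientations are given as a 3x3 rotation matrix whose columns are the frame's x, y, z axes.
In Python, from workcell import movep, movel, goto_joints, open_gripper, clamp, wait, inverse_kinematics, read_state, camera, PlanningError, finish_job, grip_point_offset gives the robot as it stands. Calls block until the motion is done:
- movep(position, orientation): joint-space move of the TCP to a pose.
- movel(position, frame=None, max_speed=150, guard=None): straight line of the TCP; frame=None keeps the orientation; max_speed is the mean speed in mm/s. With guard (N) it stops when the force on the tool has changed by that much, and returns True; else False.
- goto_joints(angles): joint-space move.
- open_gripper() and clamp(): open the fingers fully, or close them until they stop; the grip force is fixed at half the most.
- wait(seconds).
- inverse_kinematics(position, orientation): joint angles nearest the present ones, or None.
- read_state(): the state.
- camera(name): name is "side" or "top" or "wrist"; returns a dict with "image" (400x640x3 uint8, blue, green, red), "range_z" (400x640 float32, mm along the optical axis (not along the pixel's ray), 0 where there is no reading), "fx", "fy", "cx", "cy" (pixels), "dist_coeffs" ([k1, k2, p1, p2, k3] as OpenCV has them; the pictures are not rectified), "cam_to_world" (4x4, takes a point from camera to world coordinates). Camera axes: x right, y up, looking along -z (the intrinsics and any distortion apply to the point x, -y, -z); pixel columns grow to the right and rows downward; lengths in mm; the calibration is good to about 2 mm. A picture is of the moment at which its call begins.
A pose or a line that the arm cannot do raises PlanningError and nothing moves.
- finish_job(): hands the job in, once; it reports no verdict.
The state is a dict: "time": time; "qpos": joint angles; "qvel": joint speeds; "joint_efforts": joint torques, N m; "eef_pos": TCP position; "tool_rot": TCP orientation; "ft_force": force on the tool from outside, world axes, zero at the start; "torque": the same for the moment, N m; "finger_gap": finger opening in mm.
Only numpy, scipy, OpenCV 4.12 (cv2) and the standard library are available. Lean on these libraries where they do the work, as an engineer would, in place of code of your own. Each camera call takes 0.05 s, during which the arm holds its last target. There are 200 camera calls.

TASK

Try the fit of the drill chuck's taper: take the chuck from the rack and seat its shank fully home in the sleeve of the blue stand with a twisting push (a straight push jams), never pressing the sprung sleeve down by more than 5 mm, and let go. Then take the drift by its red grip and drive it gently, nose first, along the sill and through the slot until the wedge alone has jacked the chuck up by about 10 mm and the taper is loose; do not touch the chuck while the wedge bears on it. Leave the drift in the slot with the chuck standing upright on it in the sleeve, and leave the other things alone.

Things in the scene. Friction and masses are not known exactly. Their poses are not given: they have to be found in the camera images.
- chuck_mid (a point): Middle of the drill chuck's body, a dark steel cylinder, 40 mm diameter, 44 mm high, z up its axis; jaw tips end 33 mm above this point. Round: yaw does not matter. Below the body a 46 mm flange, 8 mm thick, its underside 30 mm below this point. 0.3 to 0.5 kg. Starts upright in one of two holes of a wooden rack, flange on the rack's top (72 mm high), up to 3 mm of play
- shank_end (a point): Lower end of the chuck's shank, on its axis, 96 mm below chuck_mid. From here up: stub of 14 mm diameter, 18 mm long; then the taper, 48 mm long, from 16 to 31 mm diameter; then the flange
- mouth (a point): Centre of the 34 mm round mouth on top of the sleeve (56 mm square grey block), 106 mm above the table. z up, x along the slot, away from the sill. Chuck fully home: flange on this face, chuck_mid 30 mm above here, shank_end 66 mm below
- pad0: One of four sprung bronze pads in the bore, 26 mm below the mouth. They touch the taper from 8 mm short of home, ever harder. The last mm straight would take well over 22 N; while the chuck is turned clearly faster than it sinks (say 0.8 rad/s at 4 mm/s, to and fro will do) some 10 N is enough. Once home the taper holds itself; raised over 8 mm it is loose
- sleeve (a joint): How far the sprung sleeve (with mouth, slot, sill and pads) is pressed down, m; 0 at rest, springs back. 4 N per mm after the first 2 N; stop at 8 mm. Over 5 mm (about 22 N) is too much
- slot (a point): Middle of the slot's entrance at the slot floor, 26 mm above the table, 28 mm from the sleeve's axis. x points into the slot through the axis, z up. Slot 17.5 mm wide, 32 mm high, right through the sleeve, yellow edges at the entrance. Before it, along -x, a level steel sill flush with the floor, 56 mm wide, 57 mm long. Chuck home: shank_end is 14 mm above this floor
- drift_grip (a point): Middle of the drift's red grip: 36 mm along x, 20 mm across y, 56 mm high, this point 28 mm above the flat underside. x points to the nose, z up. The drift is a slippery aluminium wedge, 13 mm across y; 29 mm high from the grip to 65 mm ahead, then its top slopes down at 12 degrees to the nose. 0.2 kg, centre of mass about 40 mm ahead. Lies flat on the table
- drift_nose (a point): Drift's nose (8 mm high), at the underside, mid-width, 165 mm ahead of drift_grip; axes as the drift. Driven flat along the slot floor, it meets a seated stub with the nose some 50 mm past the slot's entrance and lifts it 2.1 mm per 10 mm from there. Driving takes 5 to 20 N
- stand: Blue foot of the stand, 130 x 90 x 10 mm, fixed to the table. Origin on the table under the sleeve's axis; x as for the slot
- centre: Bystander: brass-coloured centre point with a like shank in the rack's other hole, 100 mm from the chuck. Origin at its shank's lower end
- wheel: Bystander: omni wheel, 70 mm in diameter, 30 mm high, lying flat. Origin at its underside
- driver: Bystander: screwdriver, 190 mm long, lying on the table
- chuck: The chuck with its shank; origin at shank_end, axes as chuck_mid
- drift: The drift; origin at its underside below drift_grip, axes as drift_grip
There are look-alikes about, which are no part of the job. There is more than one size of the drift; the job needs the smallest.

How it is judged (in metres and radians):
On the way, in this order (a step that is already met when the one before it is completed fails the run):
1. the chuck's taper is fully home in the sleeve (flange within 1.5 mm of the mouth) and let go (z of shank_end in the frame of slot below 0.0155 m and horizontal distance between shank_end and mouth below 0.006 m and not (contact force between the fingers and chuck above 0.3 N) and not (contact force between drift and chuck above 0.4 N)), for 0.3 s.
2. the drift, driven into the slot, bears on the stub of the chuck while the chuck is still seated (z of shank_end in the frame of slot below 0.018 m and contact force between drift and chuck above 0.4 N and not (contact force between the fingers and chuck above 0.3 N)), for 0.02 s.
3. the wedge has jacked the chuck up by more than 8.5 mm (z of shank_end in the frame of slot above 0.0225 m and contact force between drift and chuck above 0.4 N and not (contact force between the fingers and chuck above 0.3 N)), for 0.1 s.
At the end, for the whole second after the job is handed in: The chuck stands in the sleeve on the drift, raised 8.5 to 17 mm from home, shank end within 8 mm of the sleeve's axis, tilted under 0.25 rad; the drift lies in line (0.2 rad) through the slot, nose over 60 mm past its entrance; sleeve sunk under 3 mm; both at rest, released (z of shank_end in the frame of slot between 0.0225 and 0.031 m and horizontal distance between shank_end and mouth below 0.008 m and angle between chuck's own z axis and vertical below 0.25 rad and contact force between drift and chuck above 0.4 N and x of drift_nose in the frame of slot above 0.06 m and angle between the x axis of drift and the x axis of slot, either way round below 0.2 rad and value of joint sleeve below 0.003 m and linear speed of each of chuck, drift below 0.02 m/s); the robot touches nothing.
It fails at once if the sprung sleeve is pressed down by more than 5 mm (value of joint sleeve above 0.005 m).
It fails at once if the chuck is touched by the gripper while the drift bears on it (contact force between each of the fingers, drift and chuck above 0.5 N).
It fails at once if the centre point in the rack is moved by more than 20 mm (distance of centre from where it was at the start of the episode above 0.02 m).
It fails at once if the omni wheel is moved by more than 20 mm (distance of wheel from where it was at the start of the episode above 0.02 m).
It fails at once if the screwdriver is moved by more than 30 mm (distance of driver from where it was at the start of the episode above 0.03 m).
It also fails if it takes over 69 s, if anything falls off the work surface, if the arm or the gripper's body presses on something with over 40 N, if the wrist force passes 120 N, or if a joint passes its speed limit or range.

## Working session

There is one attempt and no reset: what is moved stays moved. The work goes in short steps, each a Python script; the robot and the scene stay as the last script left them, time stands still between calls to the robot, and variables do not carry over. Pictures are saved under pics/ and viewed, about 8 in all and at most 12, crops included, and the job is handed in when it is done.

```bash
mkdir -p pics; ls; cat > h.py <<'E'
import numpy as np, cv2
from workcell import *
def snap(name,fn=None):
    c=camera(name)
    if fn: cv2.imwrite('pics/'+fn,c['image']); np.savez('pics/'+fn[:-4]+'.npz',**{k:np.array(v) for k,v in c.items()})
    return c
def ray(c,u,v):
    K=np.array([[c['fx'],0,c['cx']],[0,c['fy'],c['cy']],[0,0,1]],float)
    p=cv2.undistortPoints(np.array(np.c_[np.atleast_1d(u),np.atleast_1d(v)],float).reshape(-1,1,2),K,np.array(c['dist_coeffs'],float)).reshape(-1,2)
    d=np.c_[p[:,0],-p[:,1],-np.ones(len(p))]
    M=np.array(c['cam_to_world'])
    return M[:3,3],d@M[:3,:3].T
def onplane(c,u,v,z):
    o,d=ray(c,u,v); t=(z-o[2])/d[:,2]
    return o+d*t[:,None]
def bydepth(c,u,v):
    o,d=ray(c,u,v); r=c['range_z'][np.atleast_1d(v).astype(int),np.atleast_1d(u).astype(int)]
    return o+d*r[:,None]
def R(yaw): # tool down, jaw axis x at yaw
    c,s=np.cos(yaw),np.sin(yaw)
    return np.array([[c,s,0],[s,-c,0],[0,0,-1.]])
E
python3 - <<'E'
from h import *
for n in('top','side'):
    c=snap(n,n+'0.png'); print(n,np.round(c['cam_to_world'],2),c['fx'])
s=read_state(); print(s['time'],s['tool_rot'],s['finger_gap'],grip_point_offset)
E
```

```text
pics
top [[ 1.00000e-02  9.80000e-01 -1.80000e-01  3.25330e+02]
 [-1.00000e+00  1.00000e-02 -0.00000e+00 -1.66000e+00]
 [ 0.00000e+00  1.80000e-01  9.80000e-01  1.24717e+03]
 [ 0.00000e+00  0.00000e+00  0.00000e+00  1.00000e+00]] 471.443642056681
side [[ 8.3000e-01  4.3000e-01 -3.5000e-01  1.9741e+02]
 [-5.6000e-01  6.4000e-01 -5.3000e-01 -5.2794e+02]
 [-1.0000e-02  6.4000e-01  7.7000e-01  8.4019e+02]
 [ 0.0000e+00  0.0000e+00  0.0000e+00  1.0000e+00]] 370.7034007990207
0.1 [[ 4.52682825e-01  8.91671512e-01 -4.17373404e-04]
 [ 8.91671012e-01 -4.52683014e-01 -9.45558271e-04]
 [-1.03206522e-03  5.58782240e-05 -9.99999466e-01]] 85.50586192564897 -18.700000000000003
```

View pics/top0.png

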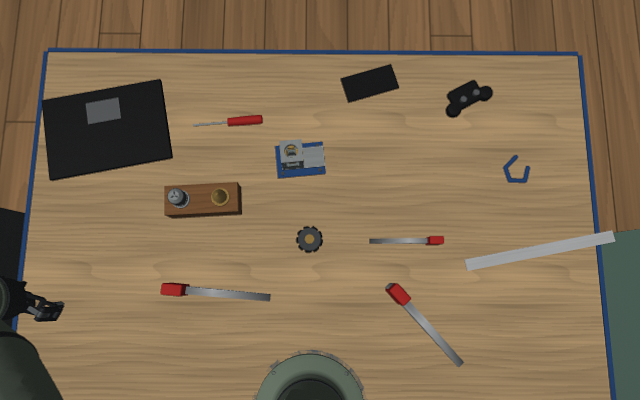

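View pics/side0.png

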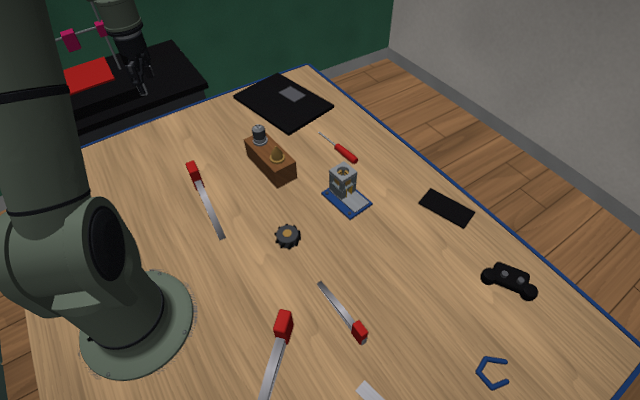

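Top view: chuck at (177,197) and brass centre (220,196) in the rack; stand at (300,158), with the sleeve at its left and the sill to the right, so slot x ≈ +y world. Smallest drift at (369–443,240), nose to the left; wheel at (309,239), screwdriver at (230,121). Side view agrees. Next I measure from depth and rays.

```bash
cat > m.py <<'E'
from h import *
def L(n): return {k:v for k,v in np.load('pics/%s.npz'%n).items()}
for n,rois in (('top0',dict(chuck=(155,175,200,225),stand=(265,130,335,190),drift=(360,225,455,255),wheel=(290,220,330,260))),('side0',dict(chuck=(235,115,275,170),stand=(310,155,385,225),drift=(310,275,380,350)))):
    c=L(n); img=c['image']
    for k,(u0,v0,u1,v1) in rois.items():
        vv,uu=np.mgrid[v0:v1,u0:u1]; uu=uu.ravel();vv=vv.ravel()
        P=bydepth(c,uu,vv); ok=(c['range_z'][vv,uu]>0); P=P[ok]; col=img[vv,uu][ok].astype(int)
        hsv=cv2.cvtColor(img,cv2.COLOR_BGR2HSV)[vv,uu][ok].astype(int)
        def rep(m,l):
            if m.sum()>2:
                q=P[m]; print(n,k,l,m.sum(),'mean',q.mean(0).round(1),'min',q.min(0).round(1),'max',q.max(0).round(1))
                return q
        if k=='chuck':
            rep((P[:,2]>110),'z>110'); rep(P[:,2]>125,'z>125'); rep((P[:,2]>66)&(P[:,2]<78),'racktop')
        if k=='stand':
            q=rep((P[:,2]>100)&(P[:,2]<112),'sleeve top')
            if q is not None: print(cv2.minAreaRect(q[:,:2].astype(np.float32)))
            b=(hsv[:,0]>95)&(hsv[:,0]<130)&(hsv[:,1]>110)&(P[:,2]<20); q=rep(b,'blue'); print(cv2.minAreaRect(q[:,:2].astype(np.float32)))
            q=rep((P[:,2]>20)&(P[:,2]<31)&(hsv[:,1]<70),'sill'); 
            if q is not None: print(cv2.minAreaRect(q[:,:2].astype(np.float32)))
        if k=='drift':
            red=((hsv[:,0]<8)|(hsv[:,0]>172))&(hsv[:,1]>150)
            q=rep(red&(P[:,2]>50),'grip top'); 
            if q is not None:print(cv2.minAreaRect(q[:,:2].astype(np.float32)))
            q=rep((hsv[:,1]<60)&(P[:,2]>5),'blade'); a=cv2.fitLine(q[:,:2].astype(np.float32),cv2.DIST_L2,0,.01,.01).ravel(); print(a,np.arctan2(a[1],a[0]))
            print(cv2.minAreaRect(P[(P[:,2]>5)][:,:2].astype(np.float32)))
        if k=='wheel': rep(P[:,2]>10,'w')
E
python3 m.py
python3 - <<'E'
import cv2
a=cv2.imread('pics/side0.png')[150:230,310:390]; b=cv2.imread('pics/top0.png')[130:190,260:340]
cv2.imwrite('pics/crop1.png',cv2.hconcat([cv2.resize(a,(400,400),interpolation=2),cv2.resize(b,(400,400),interpolation=2)]))
E
```

```text
top0 chuck z>110 235 mean [514.9 324.6 127.4] min [496.8 307.7 110.1] max [536.7 347.2 138.4]
top0 chuck z>125 164 mean [515.6 326.2 130.5] min [498.2 308.4 125. ] max [533.3 344.7 138.4]
top0 chuck racktop 727 mean [514.6 320.8  72.7] min [476.4 279.4  66.1] max [556.7 372.7  78. ]
top0 stand sleeve top 372 mean [635.8  50.3 106.9] min [605.1  21.7 100.1] max [667.4  79.9 111.9]
((636.2921142578125, 50.393165588378906), (57.81863021850586, 55.709720611572266), 6.173439025878906)
top0 stand blue 458 mean [621.9  36.1  11.1] min [589.4 -35.8   2. ] max [687.4  97.6  17.7]
((638.1387329101562, 30.144046783447266), (89.18560028076172, 126.18071746826172), 6.047741413116455)
top0 stand sill 419 mean [642.4  -3.3  26.9] min [607.3 -35.2  20.3] max [673.4  76.3  30.9]
((640.0245971679688, 22.450817108154297), (56.98359298706055, 113.55390930175781), 5.812218189239502)
top0 drift grip top 114 mean [ 422.3 -317.6   56.9] min [ 413.1 -336.1   51.4] max [ 431.5 -300.6   63. ]
((422.291748046875, -318.3505859375), (18.404369354248047, 35.5428581237793), 0.11315853148698807)
top0 drift blade 324
[... 1010 characters left out ...]
), 6.287885665893555)
side0 stand sill 346 mean [639.7  -1.3  25.9] min [605.1 -35.5  20.4] max [672.9  71.7  30.7]
((639.6893310546875, 19.921836853027344), (58.2138557434082, 111.30248260498047), 7.01179313659668)
side0 drift grip top 141 mean [ 421.2 -319.3   55.4] min [ 412.5 -335.6   50.1] max [ 431.4 -301.1   59.2]
((421.9397277832031, -318.3331604003906), (34.48567581176758, 18.8987979888916), 89.8360595703125)
side0 drift blade 414 mean [ 419.6 -236.9   20.7] min [ 413.9 -338.5    5. ] max [ 428.4 -153.3   32.7]
[ 2.1687292e-03  9.9999768e-01  4.1958005e+02 -2.3685153e+02] 1.5686276
((419.3957824707031, -245.92669677734375), (36.75360870361328, 185.45645141601562), 7.010265350341797)
```

View pics/crop1.png

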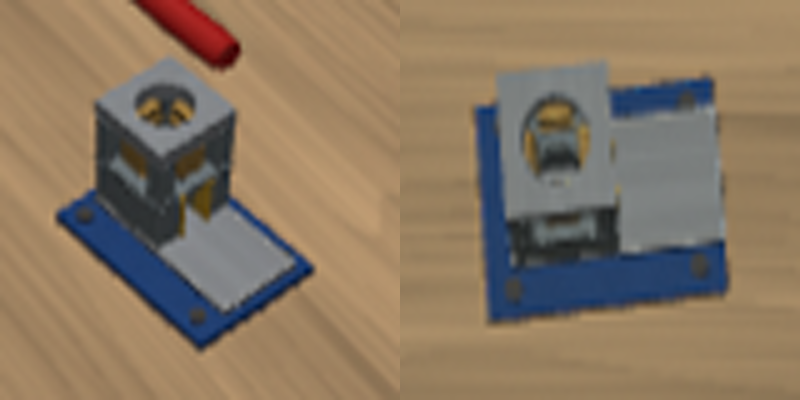

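```bash
python3 - <<'E'
from h import *
for yaw in (0,np.pi/2,-np.pi/2,.1,-.8,.8):
    for p in ([515.6,326,250],[636,50.4,250]): print(yaw,p,np.round(inverse_kinematics(p,R(yaw)),2))
movep([620,20,270],R(np.pi/2)); print(read_state()['time'])
c=snap('wrist','w1.png'); print(np.round(c['cam_to_world'],2))
E
```

```text
0 [515.6, 326, 250] [-0.85  0.49  0.27  1.63 -0.15  1.04 -0.53]
0 [636, 50.4, 250] [-0.46  0.56  0.45  1.56 -0.27  1.08  0.06]
1.5707963267948966 [515.6, 326, 250] [-0.6   0.48 -0.09  1.62  0.05  1.05  0.87]
1.5707963267948966 [636, 50.4, 250] [-0.21  0.53  0.06  1.55 -0.03  1.07  1.43]
-1.5707963267948966 [515.6, 326, 250] [-1.09  0.56  0.65  1.64 -0.38  1.07 -1.9 ]
-1.5707963267948966 [636, 50.4, 250] [-0.6   0.62  0.68  1.57 -0.42  1.11 -1.39]
0.1 [515.6, 326, 250] [-0.83  0.49  0.25  1.63 -0.14  1.04 -0.44]
0.1 [636, 50.4, 250] [-0.45  0.56  0.43  1.56 -0.25  1.08  0.14]
-0.8 [515.6, 326, 250] [-0.97  0.52  0.47  1.64 -0.26  1.05 -1.23]
-0.8 [636, 50.4, 250] [-0.58  0.61  0.66  1.57 -0.4   1.1  -0.63]
0.8 [515.6, 326, 250] [-0.72  0.48  0.09  1.63 -0.05  1.04  0.18]
0.8 [636, 50.4, 250] [-0.34  0.54  0.25  1.55 -0.15  1.07  0.75]
2.3667
[[-0.0000e+00 -9.6000e-01 -2.9000e-01  5.4814e+02]
 [ 1.0000e+00 -0.0000e+00 -0.0000e+00  2.0900e+01]
 [ 0.0000e+00 -2.9000e-01  9.6000e-01  4.1204e+02]
 [ 0.0000e+00  0.0000e+00  0.0000e+00  1.0000e+00]]
```

View pics/w1.png

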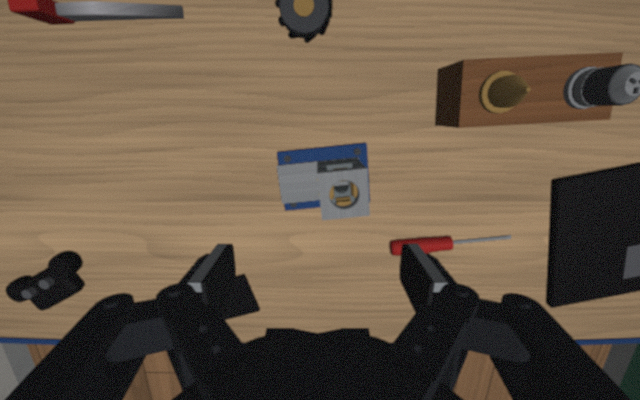

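Wrist view: sleeve top at (345,195) with its bore, sill to the left (300,185), drift at (185,12), chuck (615,85). I use it as a third measurement.

```bash
cat > m2.py <<'E'
from h import *
def sleeve(n,roi,show=True):
    c={k:v for k,v in np.load('pics/%s.npz'%n).items()}
    u0,v0,u1,v1=roi; vv,uu=np.mgrid[v0:v1,u0:u1]; uu=uu.ravel();vv=vv.ravel()
    P=bydepth(c,uu,vv); hsv=cv2.cvtColor(c['image'],cv2.COLOR_BGR2HSV)[vv,uu].astype(int)
    for l,m in (('top',abs(P[:,2]-106)<4),('sill',(abs(P[:,2]-26)<4)&(hsv[:,1]<70)),('blue',(hsv[:,0]>95)&(hsv[:,0]<130)&(hsv[:,1]>110)&(P[:,2]<20))):
        q=P[m]; print(n,l,len(q),q[:,2].mean().round(1),cv2.minAreaRect(q[:,:2].astype(np.float32)))
    return P
if __name__=='__main__':
    sleeve('w1',(270,135,380,225)); c={k:v for k,v in np.load('pics/w1.npz').items()}; print(c['fx'])
E
python3 m2.py
```

```text
w1 top 1730 105.6 ((637.5845336914062, 51.96128463745117), (56.72093200683594, 56.07232666015625), 6.077548503875732)
w1 sill 1599 25.7 ((640.63427734375, 24.118743896484375), (56.28843307495117, 113.72591400146484), 5.9494524002075195)
w1 blue 1171 9.7 ((638.849609375, 31.64764404296875), (86.91600036621094, 125.7708740234375), 6.117289066314697)
281.01742549273877
```

```bash
python3 - <<'E'
from h import *
p=[515.5,325.5]
movep([*p,220],R(np.pi/2)); movel([*p,86.5],max_speed=200)
clamp(); s=read_state(); print(s['time'],s['finger_gap'],s['eef_pos'])
open_gripper(); movep([*p,86.5],R(0.1)); clamp(); s=read_state(); print(s['time'],s['finger_gap'],s['eef_pos'],s['ft_force'])
movel([*p,215],max_speed=200); s=read_state(); print(s['time'],s['finger_gap'],s['ft_force'])
t=camera('top'); cv2.imwrite('pics/x.png',t['image'])
c=snap('side','s2.png'); cv2.imwrite('pics/s2c.png',cv2.resize(c['image'][40:240,160:400],None,fx=2.5,fy=2.5))
E
```

```text
4.9667 39.14152544883488 [515.86851023 326.19875916  87.55523645]
7.075 38.871808826547316 [515.78219608 325.4522974   86.86041814] [ 0.11562526 -0.27127474  5.81176463]
7.8667 38.80945568680248 [ 0.06310315 -0.15285641 -5.32885967]
```

View pics/s2c.png

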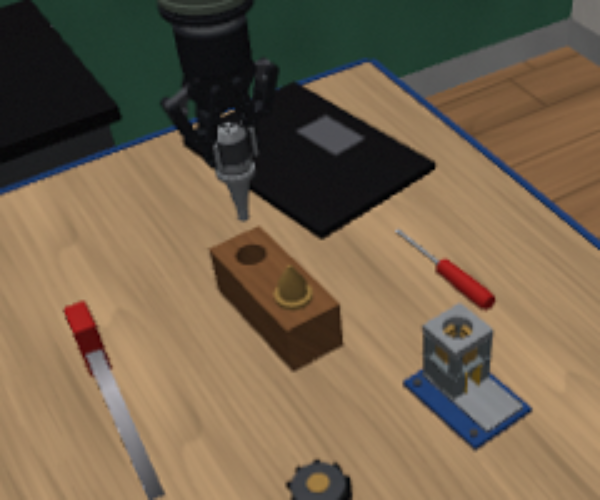

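Chuck is in the hand, upright, and the centre is undisturbed. Now move over the sleeve and enter under guard.

```bash
python3 - <<'E'
from h import *
p=np.array([636.9,51.2])
movel([515.5,325.5,240],max_speed=200)
movep([*p,240],R(0.9)); s=read_state(); f0=s['ft_force']; print(s['time'],s['ft_force'],s['finger_gap'],s['eef_pos'])
print(movel([*p,145],max_speed=120,guard=6)); s=read_state(); print(s['time'],s['eef_pos'],s['ft_force']-f0)
print(movel([*p,131],max_speed=25,guard=6)); s=read_state(); print(s['time'],s['eef_pos'],s['ft_force']-f0)
c=snap('side','s3.png'); cv2.imwrite('pics/s3c.png',cv2.resize(c['image'][80:240,270:430],None,fx=3.7,fy=3.7))
E
```

```text
9.3917 [ 0.66108092 -0.0426333  -4.73019575] 38.4782817751496 [636.5251568   52.59618427 239.3177028 ]
False
10.3333 [637.3277722   51.25639483 145.73437783] [-1.17318916 -0.40911473  1.54847476]
False
11.0417 [636.92573665  51.17264119 130.99803876] [-0.7729602   0.036184    1.41431886]
```

View pics/s3c.png

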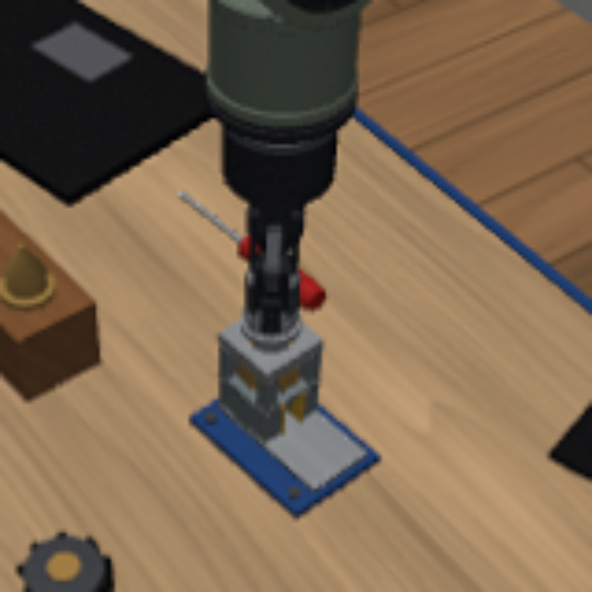

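Shank is in the bore, with about 10 mm left to home. Now the twisting push in small segments with force checks.

```bash
python3 - <<'E'
from h import *
p=np.array([636.9,51.2]); f0=read_state()['ft_force'].copy(); f0z=f0[2]-0.7
yaw=.9; z=131.; d=-1
while z>117.6:
    P=read_state()['ft_force'][2]-f0z
    if P>13: break
    if abs(yaw+d*.6)>1.0: d=-d
    z-=2 if z>124 else 1; yaw+=d*(.6 if z>=123 else .4)
    t=read_state()['time']
    g=movel([*p,z],R(yaw),max_speed=3.3,guard=max(3,15-P))
    s=read_state(); print(round(z,1),round(yaw,2),g,round(s['time']-t,2),s['eef_pos'].round(2),(s['ft_force']-f0).round(1),round(s['torque'][2],2))
    if g: break
print(read_state()['time'],read_state()['qpos'])
E
```

```text
129.0 0.3 False 0.76 [636.89  51.21 129.07] [-0.4 -1.1  1. ] 0.04
127.0 -0.3 False 0.76 [636.76  51.12 127.05] [-2.6 -1.7  2.4] 0.03
125.0 -0.9 False 0.76 [636.81  51.2  125.07] [-3.9 -0.7  4.1] -0.01
123.0 -0.3 False 0.76 [636.91  50.99 123.17] [-5.  -1.4  7.3] 0.02
122.0 0.1 False 0.55 [636.98  51.11 122.05] [-4.4 -2.3  7.5] 0.13
121.0 0.5 False 0.55 [637.06  51.07 121.07] [-4.1 -1.4  8.4] 0.08
120.0 0.1 False 0.55 [636.96  51.22 120.  ] [-5.1 -3.2 10.1] -0.13
119.0 -0.3 False 0.55 [636.89  51.24 119.06] [-5.6 -3.1 11.4] -0.1
118.0 -0.7 True 0.38 [636.59  51.15 118.26] [-2.3 -1.5 12.7] -0.28
16.7083 [-0.6015804   0.79708388  0.69470096  1.67866662 -0.62348821  0.90038502
 -0.31085156]
```

```bash
python3 - <<'E'
from h import *
p=np.array([636.9,51.2])
for z,yaw in ((118.0,-.2),(117.8,.3),(117.8,-.1)):
    g=movel([*p,z],R(yaw),max_speed=.8 if z!=117.8 or yaw>0 else 3,guard=5)
    s=read_state(); print(g,s['time'],s['eef_pos'].round(2),s['ft_force'].round(1))
movel([*p,119.8],max_speed=10); s=read_state(); print(s['time'],s['eef_pos'].round(2),s['ft_force'].round(1))
open_gripper(); s=read_state(); print(s['time'],s['finger_gap'],s['eef_pos'].round(2),s['ft_force'].round(1))
movel([*p,240],max_speed=250)
q=p+np.array([-30,-10]);movep([*q,300],R(np.pi/2)); print(read_state()['time'])
c=snap('wrist','w4.png'); snap('side','s4.png'); snap('top','t4.png'); print(read_state()['time'])
for n,roi in (('w4',(200,100,480,260)),('s4',(310,130,385,225)),('t4',(265,120,335,190))):
    c={k:v for k,v in np.load('pics/%s.npz'%n).items()}
    u0,v0,u1,v1=roi; vv,uu=np.mgrid[v0:v1,u0:u1]; uu=uu.ravel();vv=vv.ravel(); P=bydepth(c,uu,vv)
    m=(P[:,2]>158)&(np.hypot(P[:,0]-637,P[:,1]-51)<40); print(n,'jaw top',P[m].mean(0).round(1),np.percentile(P[m][:,2],[50,90,98]).round(1))
    m=(abs(P[:,2]-106)<4)&(np.hypot(P[:,0]-637,P[:,1]-51)<45);print('mouth',np.median(P[m],0).round(1),cv2.minAreaRect(P[m][:,:2].astype(np.float32)))
a=cv2.imread('pics/s4.png')[110:230,300:400]; cv2.imwrite('pics/s4c.png',cv2.resize(a,(500,600),interpolation=2))
E
```

```text
False 17.3083 [636.94  51.11 118.32] [-5.5 -3.6  8.3]
False 17.9583 [637.15  50.98 118.19] [-4.2 -3.6  8.8]
False 18.5083 [636.93  51.2  118.06] [-5.6 -2.9  9.4]
18.8583 [636.86  51.15 119.75] [-3.3 -2.9  2.9]
19.3833 85.76089914914279 [636.96  51.3  119.8 ] [ 0.2  0.2 -0.2]
21.3583
21.5083
w4 jaw top [635.5  51.5 163.2] [163.8 166.3 168.1]
mouth [620.3  49.8 105.2] ((637.9627075195312, 52.0085563659668), (57.23613739013672, 56.05213165283203), 5.99174165725708)
s4 jaw top [632.6  46.6 163. ] [163.4 166.5 167.3]
mouth [621.6  32.9 105.3] ((636.0435791015625, 50.10884094238281), (59.18658447265625, 57.753211975097656), 5.417450904846191)<stdin>:14: RuntimeWarning: Mean of empty slice.
  ret = um.true_divide(
Traceback (most recent call last):
IndexError: index -1 is out of bounds for axis 0 with size 0
```

```bash
python3 - <<'E'
from h import *
def cl(n,xy,zmin):
    c={k:v for k,v in np.load('pics/%s.npz'%n).items()}
    vv,uu=np.mgrid[0:400,0:640]; uu=uu.ravel();vv=vv.ravel(); P=bydepth(c,uu,vv)
    m=(P[:,2]>zmin)&(P[:,2]<zmin+25)&(np.hypot(P[:,0]-xy[0],P[:,1]-xy[1])<30)&(c['range_z'][vv,uu]>0)
    print(n,m.sum(),np.percentile(P[m][:,2],[50,75,90,97]).round(1)-zmin, P[m].mean(0).round(1))
for n in('side0','w1'): cl(n,(515.6,326),123)
for n in('s4','w4'): cl(n,(637,51.2),157)
a=cv2.imread('pics/s4.png')[110:230,300:400]; b=cv2.imread('pics/w4.png')[110:270,240:440]
cv2.imwrite('pics/s4c.png',cv2.hconcat([cv2.resize(a,(400,480),interpolation=2),cv2.resize(b,(400,480),interpolation=2)]))
E
```

```text
side0 88 [ 6.6  9.2 11.3 12.3] [516.3 322.  129.5]
w1 1042 [ 5.4  8.2  9.5 11. ] [518.3 321.7 128.3]
s4 103 [ 6.   8.5  9.5 10. ] [632.7  46.2 162.7]
w4 901 [ 5.8  8.3  9.1 10.8] [635.6  51.5 162.4]
```

View pics/s4c.png

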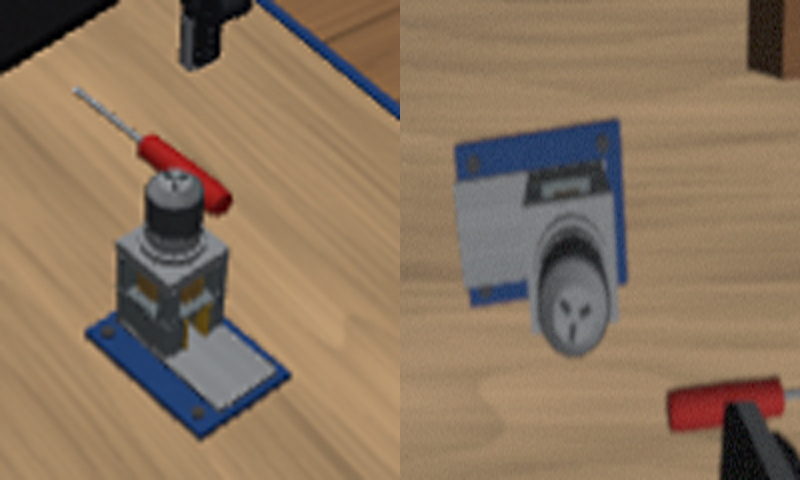

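Chuck looks seated: flange flat on the sleeve top, jaw heights match home, rack and screwdriver untouched. With jaw yaw 0.1 the wrist camera sits on the chuck side while driving, so I check whether the flipped yaw can be reached.

```bash
python3 - <<'E'
from h import *
ax=np.array([636.7,51.0]); a=np.radians(96.05); u=np.array([np.cos(a),np.sin(a)])
pts=[[422,-314,15]]+[[*(ax+u*(-28-165+4+n)),41] for n in (-10,50,100)]
for y in (0.105,np.pi+.105,-np.pi+.105):
    print(y,[None if (q:=inverse_kinematics(p,R(y))) is None else list(np.round(q,2)) for p in pts])
# tilted variant: tool leans back (gripper away from chuck)
for t in (.2,.35,.5):
    k=np.array([-u[1],u[0],0]); Rt=cv2.Rodrigues(k*0.0)[0]
    for sg in (1,-1):
        Rt=cv2.Rodrigues(np.array([np.cos(.105),np.sin(.105),0])*t*sg)[0]@R(.105)
        print(t,sg,Rt[:,2].round(2),[None if (q:=inverse_kinematics(p,Rt)) is None else list(np.round(q,2)) for p in pts[-1:]])
c={k:v for k,v in np.load('pics/w1.npz').items()}
s=read_state();M=camera('wrist')['cam_to_world'];print((s['tool_rot'].T@(M[:3,3]-s['eef_pos'])).round(1))
E
```

```text
0.105 [[np.float64(0.24), np.float64(0.76), np.float64(0.4), np.float64(2.01), np.float64(-0.61), np.float64(0.49), np.float64(1.2)], [np.float64(-0.13), np.float64(0.88), np.float64(0.43), np.float64(1.6), np.float64(-0.48), np.float64(0.77), np.float64(0.62)], [np.float64(-0.23), np.float64(0.86), np.float64(0.43), np.float64(1.65), np.float64(-0.49), np.float64(0.74), np.float64(0.54)], [np.float64(-0.31), np.float64(0.85), np.float64(0.43), np.float64(1.68), np.float64(-0.49), np.float64(0.73), np.float64(0.47)]]
3.246592653589793 [[np.float64(-0.11), np.float64(1.05), np.float64(1.0), np.float64(2.03), np.float64(-1.25), np.float64(0.88), np.float64(-1.39)], [np.float64(-0.47), np.float64(1.26), np.float64(1.22), np.float64(1.62), np.float64(-1.26), np.float64(1.22), np.float64(-2.0)], [np.float64(0.73), np.float64(1.19), np.float64(-1.28), np.float64(1.59), np.float64(1.18), np.float64(1.3), np.float64(2.5)], [np.float64(0.59), np.float64(1.05), np.float64(-1.08), np.float64(1.62), np.float64(1.02), np.float64(1.12), np.float64(2.48)]]
-3.036592653589793 [[np.float64(-0.11), np
[... 761 characters left out ...]
4(-0.34), np.float64(0.66), np.float64(0.26)]]
0.35 1 [-0.04  0.34 -0.94] [[np.float64(-0.06), np.float64(0.88), np.float64(0.31), np.float64(1.59), np.float64(-0.74), np.float64(0.94), np.float64(0.79)]]
0.35 -1 [ 0.04 -0.34 -0.94] [[np.float64(-0.59), np.float64(0.92), np.float64(0.61), np.float64(1.71), np.float64(-0.21), np.float64(0.64), np.float64(0.09)]]
0.5 1 [-0.05  0.48 -0.88] [[np.float64(0.02), np.float64(0.93), np.float64(0.31), np.float64(1.55), np.float64(-0.85), np.float64(1.07), np.float64(0.9)]]
0.5 -1 [ 0.05 -0.48 -0.88] [[np.float64(-0.69), np.float64(0.98), np.float64(0.66), np.float64(1.71), np.float64(-0.07), np.float64(0.65), np.float64(-0.09)]]
[  -0.   -71.8 -142.1]
```

Flipped yaw needs a wrap near joint limits, so instead I lean the tool back 0.35 rad, which keeps the wrist camera clear of the chuck.

```bash
cat >> h.py <<'E'
AX=np.array([636.7,51.0]); A=np.radians(96.05); T=.35
def drift_pose(grip_xy,under,yaw):
    "TCP pose for drift grip centre xy, underside height, drift heading yaw"
    j=yaw-np.pi/2; u=np.array([np.cos(yaw),np.sin(yaw),0])
    Rt=cv2.Rodrigues(np.array([np.cos(j),np.sin(j),0])*T)[0]@R(j)
    g=np.array([*grip_xy,under+33.])+2*u
    return g+18.7*Rt[:,2],Rt
def slot_pose(nose,under,lat=0,yaw=A):
    u=np.array([np.cos(A),np.sin(A)]); n=np.array([-u[1],u[0]])
    return drift_pose(AX+u*(-28+nose)+n*lat-165*np.array([np.cos(yaw),np.sin(yaw)]),under,yaw)
E
python3 - <<'E'
from h import *
g=[422.1,-318.3]; y=np.radians(90.1)
p,r=drift_pose(g,0,y); print(p)
movep(p+[0,-20,150],r); movel(p,max_speed=250,guard=15); s=read_state();print(s['time'],s['eef_pos'])
clamp(); s=read_state();print(s['time'],s['finger_gap'],s['ft_force'])
movel(p+[0,0,70],max_speed=200); s=read_state();print(s['time'],s['finger_gap'],s['ft_force'])
movep(*slot_pose(-70,75)); movel(slot_pose(-65,29)[0],max_speed=150); movel(slot_pose(-20,28)[0],max_speed=80,guard=6)
s=read_state();print(s['time'],s['eef_pos'],slot_pose(-20,28)[0],s['finger_gap'])
c=snap('wrist','w5.png'); d=snap('side','s5.png'); snap('top','t5.png')
cv2.imwrite('pics/c5.png',cv2.hconcat([cv2.resize(c['image'],(480,300)),cv2.resize(d['image'][130:230,310:410],(300,300),interpolation=2)]))
E
```

```text
[ 422.08531797 -309.88782381   15.43373027]
23.9417 [ 422.6118618  -310.40204125   16.48558265]
24.5583 19.33831308688008 [-0.16778444 -0.37809719  6.92208183]
25.0583 18.965474104532593 [ 0.42249114  0.02905357 -3.04536793]
27.2667 [ 658.2982098  -152.73486542   43.55945163] [ 658.26279983 -152.44831794   43.43373027] 19.614602307283185
```

View pics/c5.png

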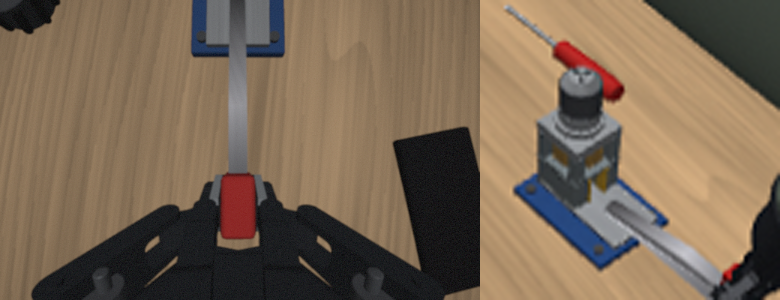

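Wrist view: drift held straight and centred on the sill (blade at x≈238, sill 207–270); side view shows the nose before the slot. I check lateral offset and underside height numerically.

```bash
python3 - <<'E'
from h import *
u=np.array([np.cos(A),np.sin(A)]); n=np.array([-u[1],u[0]])
for f in ('w5','s5','t5'):
    c={k:v for k,v in np.load('pics/%s.npz'%f).items()}
    vv,uu=np.mgrid[0:400,0:640]; uu=uu.ravel();vv=vv.ravel(); P=bydepth(c,uu,vv); ok=c['range_z'].ravel()>0
    hsv=cv2.cvtColor(c['image'],cv2.COLOR_BGR2HSV).reshape(-1,3).astype(int)
    x=(P[:,:2]-AX)@u+28; l=(P[:,:2]-AX)@n
    near=ok&(abs(l)<35)&(hsv[:,1]<80)
    m=near&(abs(P[:,2]-26)<2.5)&(x>-55)&(x<-5)&(abs(l)>12); print(f,'sill',m.sum(),np.percentile(l[m],[1,99]).round(1),np.percentile(l[m],[1,99]).mean().round(2), P[m][:,2].mean().round(1))
    for a,b in ((-140,-110),(-110,-80),(-80,-60),(-50,-22)):
        m=near&(x>a)&(x<b)&(abs(l)<15)&(P[:,2]>31)
        if m.sum()>5: print('  drift',a,b,m.sum(),'lat',np.percentile(l[m],[3,97]).mean().round(2),'z',np.median(P[m][:,2]).round(1))
    m=near&(x>-60)&(x<5)&(abs(l)<12)&(P[:,2]>32); print('  nose x',x[m].max().round(1) if m.any() else None)
E
```

```text
w5 sill 2682 [-27.8  27.2] -0.3 25.1
  drift -140 -110 1377 lat -0.55 z 56.2
  drift -110 -80 1138 lat -0.45 z 51.3
  drift -80 -60 655 lat -0.32 z 45.9
  drift -50 -22 704 lat 0.02 z 38.9
  nose x -23.6
s5 sill 128 [-26.4  28.9] 1.24 25.6
  drift -140 -110 93 lat 2.01 z 53.5
  drift -110 -80 75 lat 1.7 z 48.0
  drift -80 -60 41 lat 1.21 z 43.9
  drift -50 -22 45 lat 1.63 z 38.3
  nose x 5.0Traceback (most recent call last):
  File "<stdin>", line 9, in <module>
    return _quantile_unchecked(
        a, q, axis, out, overwrite_input, method, keepdims, weights)
    return _ureduce(a,
                    func=_quantile_ureduce_func,
    ...<5 lines>...
                    overwrite_input=overwrite_input,
                    method=method)
    r = func(a, **kwargs)
    result = _quantile(arr,
                       quantiles=q,
    ...<2 lines>...
                       out=out,
                       weights=wgt)
    slices_having_nans = np.isnan(arr[-1, ...])
                                  ~~~^^^^^^^^^
IndexError: index -1 is out of bounds for axis 0 with size 0
```

Drift is level, within 0.3 mm of the sill's centre line and 0.5° of its direction. I set it down on the sill and drive.

```bash
python3 - <<'E'
from h import *
f0=read_state()['ft_force'].copy()
u=np.array([np.cos(A),np.sin(A),0])
def rep(t,g):
    s=read_state(); f=s['ft_force']-f0; x=(s['eef_pos']-slot_pose(0,26)[0])
    print(t,g,round(s['time'],2),'nose',round(x@u,1),'under',round(26+x[2],2),'f',f.round(1),'drive',round(-f@u,1),round(s['finger_gap'],1))
    return f
for z in (27,26.5,26,25.5,25):
    g=movel(slot_pose(-20,z)[0],max_speed=8,guard=3); f=rep('down',g)
    if f[2]>1.5: break
zz=z+.2
g=movel(slot_pose(-20,zz)[0],max_speed=8); rep('z',g)
g=movel(slot_pose(20,zz)[0],max_speed=40,guard=6); rep('in',g)
if not g: g=movel(slot_pose(46,zz)[0],max_speed=30,guard=8); rep('in',g)
print(zz)
E
```

```text
down False 27.69 nose -20.2 under 26.84 f [0.2 0.  0.8] drive 0.0 19.3
down False 27.94 nose -20.0 under 26.45 f [-0.2  0.4  0.2] drive -0.4 19.2
down False 28.19 nose -20.0 under 25.98 f [-0.1 -0.3  0. ] drive 0.3 19.3
down False 28.44 nose -20.0 under 25.52 f [-0.1 -0.   1.6] drive 0.0 19.5
z False 28.69 nose -19.9 under 25.75 f [-0.   0.1  1.3] drive -0.1 19.3
in False 29.84 nose 19.7 under 25.69 f [0.2 0.3 0.2] drive -0.3 19.3
in False 30.86 nose 45.8 under 25.71 f [-0.3  0.8  2. ] drive -0.8 19.6
25.7
```

```bash
python3 - <<'E'
from h import *
f0=read_state()['ft_force'].copy(); u=np.array([np.cos(A),np.sin(A),0])
zz=25.7
for nose in (52,58,64,70,76,82,88,94,99,103):
    g=movel(slot_pose(nose,zz)[0],max_speed=15,guard=22)
    s=read_state(); f=s['ft_force']-f0; x=s['eef_pos']-slot_pose(0,26)[0]
    print(nose,g,round(s['time'],2),'nose',round(x@u,1),'under',round(26+x[2],2),'f',f.round(1),'drive',round(-f@u,1))
    if g or f[2]>12: break
c=snap('side','s6.png'); cv2.imwrite('pics/s6c.png',cv2.resize(c['image'][120:230,300:410],None,fx=5,fy=5,interpolation=2))
E
```

```text
52 False 31.41 nose 52.1 under 25.73 f [ 0.6 -0.4 -0.9] drive 0.5
58 False 31.96 nose 56.1 under 25.76 f [ 1.1 -9.7 -0.6] drive 9.8
64 False 32.51 nose 62.0 under 25.77 f [  1.6 -10.2  -0.8] drive 10.3
70 False 33.06 nose 66.8 under 25.82 f [  2.8 -15.7  -0.8] drive 15.9
76 False 33.61 nose 73.2 under 25.81 f [  1.3 -14.1  -0.4] drive 14.1
82 False 34.16 nose 80.1 under 25.76 f [  1.9 -11.   -0.1] drive 11.1
88 False 34.71 nose 87.2 under 25.73 f [ 1.7 -5.3  0.1] drive 5.5
94 False 35.26 nose 93.8 under 25.73 f [ 0.5 -4.6 -1.4] drive 4.6
99 False 35.74 nose 99.4 under 25.7 f [ 0.9 -2.4 -1.2] drive 2.5
103 False 36.16 nose 103.4 under 25.73 f [ 0.8 -1.7  0.1] drive 1.7
```

View pics/s6c.png

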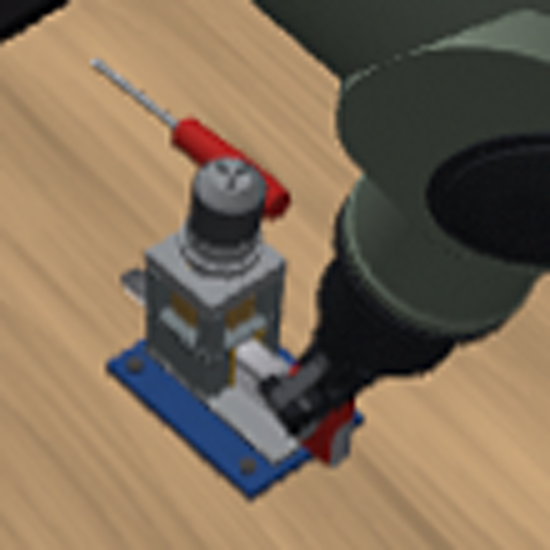

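Drift is through the slot (nose out the far side), chuck raised and upright. Check its height against the seated reference, then release and look again.

```bash
cat > chk.py <<'E'
from h import *
def cl(n):
    c={k:v for k,v in np.load('pics/%s.npz'%n).items()}
    vv,uu=np.mgrid[0:400,0:640]; uu=uu.ravel();vv=vv.ravel(); P=bydepth(c,uu,vv)
    m=(P[:,2]>150)&(P[:,2]<195)&(np.hypot(P[:,0]-637,P[:,1]-51)<30)&(c['range_z'][vv,uu]>0)
    q=P[m]; q=q[q[:,2]>np.percentile(q[:,2],97)-9]
    print(n,len(q),np.percentile(q[:,2],[50,75,90,97]).round(1),q.mean(0).round(1))
E
python3 - <<'E'
from chk import *
cl('s4');cl('s6')
open_gripper(); s=read_state(); print(s['time'],s['finger_gap'],s['ft_force'])
r=s['tool_rot']; p=s['eef_pos']
movel(p-r[:,2]*120,max_speed=150); s=read_state(); print(s['time'],s['ft_force'])
movep([600,-150,330],R(np.pi/2)); wait(.5)
snap('side','s7.png'); c=snap('wrist','w7.png'); snap('top','t7.png'); print(read_state()['time']); cl('s7')
d=cv2.imread('pics/s7.png')
cv2.imwrite('pics/c7.png',cv2.hconcat([cv2.resize(d[120:230,300:410],(400,400),interpolation=2),cv2.resize(cv2.imread('pics/t7.png')[110:210,240:340],(400,400),interpolation=2)]))
E
```

```text
s4 96 [163.4 165.7 166.5 167. ] [632.6  46.6 163. ]
s6 94 [173.2 174.9 176.  177.9] [633.4  38.  173. ]
36.8583 85.05486808993516 [ 0.76112629 -0.07728407 -0.21688513]
37.8083 [ 0.47097804  0.3777082  -0.11711977]
39.5167
s7 98 [172.7 174.8 176.3 177.8] [632.5  38.4 172.7]
```

View pics/c7.png

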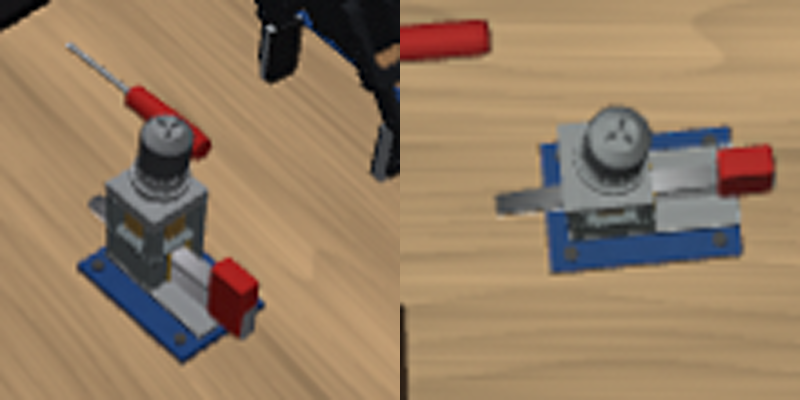

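```bash
python3 - <<'E'
from chk import *
def L(n): return {k:v for k,v in np.load('pics/%s.npz'%n).items()}
# jaw hub pixel centres (dark jaw slots) : average dark pixels on the bright top disc
for n,roi in (('t4',(265,120,335,190)),('t7',(265,120,335,190)),('s4',(310,130,385,225)),('s7',(310,130,385,225)),('w7',(0,0,640,400))):
    c=L(n); u0,v0,u1,v1=roi; vv,uu=np.mgrid[v0:v1,u0:u1]; uu=uu.ravel();vv=vv.ravel(); P=bydepth(c,uu,vv)
    near=(np.hypot(P[:,0]-637,P[:,1]-51)<40)&(c['range_z'][vv,uu]>0)
    for lo,hi in ((108,118),(118,128),(128,140),(140,150),(150,160),(160,170),(170,182)):
        m=near&(P[:,2]>lo)&(P[:,2]<hi)
        if m.sum()>12:
            q=P[m][:,:2]; ca=np.c_[2*q,np.ones(len(q))]; a=np.linalg.lstsq(ca,(q**2).sum(1),rcond=None)[0]
            print(n,lo,m.sum(),'circle',a[:2].round(1),round(np.sqrt(max(0,a[2]+a[0]**2+a[1]**2)),1),'mean',q.mean(0).round(1),'ext',q.min(0).round(0),q.max(0).round(0))
cv2.imwrite('pics/c8.png',cv2.hconcat([cv2.resize(L('t4')['image'][115:185,262:332],(400,400),interpolation=2),cv2.resize(L('t7')['image'][115:185,262:332],(400,400),interpolation=2)]))
E
```

```text
t7 108 51 circle [636.8  50.7] 27.8 mean [626.7  61.2] ext [606.  22.] [661.  80.]
t7 118 37 circle [635.9  45.5] 21.5 mean [622.3  45.8] ext [613.  24.] [648.  66.]
t7 128 32 circle [635.   44.9] 19.7 mean [622.3  51.3] ext [616.  26.] [640.  66.]
t7 140 21 circle [636.1  42.9] 19.9 mean [622.2  47.7] ext [616.  26.] [641.  63.]
t7 150 14 circle [635.6  41.4] 19.5 mean [619.   47.3] ext [616.  35.] [627.  59.]
t7 160 74 circle [635.5  40.3] 18.1 mean [631.   36.9] ext [615.  21.] [654.  59.]
t7 170 150 circle [635.3  41.8] 12.0 mean [634.7  41.5] ext [618.  26.] [653.  59.]
s4 108 60 circle [631.7  46.2] 18.3 mean [625.6  37.2] ext [608.  21.] [654.  67.]
s4 118 44 circle [635.2  49.7] 19.3 mean [627.   38.4] ext [615.  29.] [651.  55.]
s4 128 46 circle [636.1  50.2] 19.3 mean [627.1  38.1] ext [616.  29.] [650.  57.]
s4 140 37 circle [635.6  49.9] 18.9 mean [627.1  38.2] ext [616.  30.] [649.  59.]
s4 150 75 circle [635.2  49.6] 17.5 mean [629.6  41.4] ext [616.  30.] [654.  69.]
s4 160 72 circle [634.3  48.8] 10.3 mean [633.4  47.7] ext [621.  34.] [652.  62.]
s7 108 16 circle [63
[... 445 characters left out ...]
2.7] ext [615.  18.] [656.  59.]
s7 170 78 circle [633.8  39.5] 10.7 mean [633.5  38.2] ext [618.  24.] [648.  57.]
w7 108 42 circle [637.6  47.8] 23.2 mean [627.8  30.9] ext [614.  24.] [649.  55.]
w7 118 199 circle [637.2  46.9] 21.5 mean [628.4  34.7] ext [614.  24.] [659.  63.]
w7 128 156 circle [636.9  45. ] 20.1 mean [628.   32.2] ext [616.  24.] [652.  55.]
w7 140 121 circle [636.7  43.5] 19.6 mean [628.3  30.8] ext [617.  23.] [654.  53.]
w7 150 125 circle [636.3  41.7] 19.2 mean [627.  30.] ext [617.  22.] [648.  51.]
w7 160 426 circle [636.3  40.8] 17.5 mean [632.6  34.3] ext [617.  21.] [655.  60.]
w7 170 506 circle [635.6  40.8] 10.5 mean [634.9  39.6] ext [621.  25.] [650.  59.]
```

View pics/c8.png

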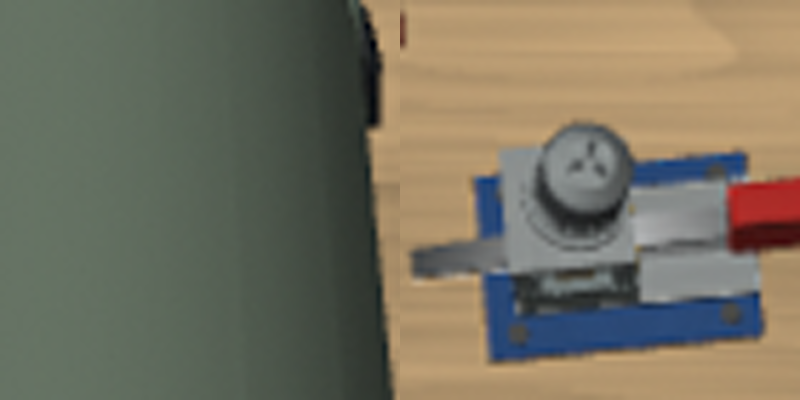

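```bash
python3 - <<'E'
from chk import *
wait(.5); snap('side','s9.png'); cl('s7'); cl('s9'); finish_job(); print(read_state()['time'])
E
```

```text
s7 98 [172.7 174.8 176.3 177.8] [632.5  38.4 172.7]
s9 91 [173.5 175.3 176.7 177.4] [632.8  38.  173.3]
the job is handed in; nothing more can be done
the job is handed in; nothing more can be done
```

I seated the chuck, released it, and jacked it up with the smallest drift. The job was handed in at about 40 s of the 69 s allowed, and no verdict was reported.

- **Seating:** I pushed the chuck home with a to-and-fro twist at about 14 N. That pressed the sleeve about 3 mm down, estimated from the force. The jaw heights and the flange lying flat on the sleeve agreed with fully home, to within about a millimetre.
- **Driving:** I held the drift by its red grip with the tool leaned back, to keep the wrist camera clear of the chuck. The force peaked at about 16 N and fell to under 2 N once the taper was loose. The nose ended about 103 mm past the slot entrance. The gripper was clear of the chuck throughout the drive.
- **Last checks:** After release the chuck stands on the drift, raised about 10–11 mm. It did not move beyond the measuring noise between views. The rack was clear in the view taken after lifting the chuck, and the screwdriver looked unmoved at the end. I did not re-measure the wheel or the centre.

**Tightest margins:** The chuck leans about 0.15 rad towards the sill (limit 0.25). I put the shank end about 5–6.5 mm off the sleeve's axis (limit 8 mm). The cameras disagreed by about 2 mm on this: side and top gave 4.9 mm, wrist gave 6.7 mm. I left it rather than disturb it.

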